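# Isolate and lock out

## Task

The rotary isolator on the sloping box is still on: press its black bar handle in and, keeping it pressed, turn it a quarter turn anticlockwise (as you face the panel) to off, where it must spring back out by itself. Then swing the steel lockout hasp on the right of the panel clockwise to its stop, so that its padlock eye sticks straight out past the right side of the box. Leave the tools and other things lying round the box where they are.

Things in the scene. Friction and masses are not known exactly. Their poses are not given: they have to be found in the camera images.
- isolator_box: grey sloping isolator box fixed to the bench, 190 mm wide (its y), 140 mm deep (its x), 45 mm high at the front and 96 mm at the back. Origin: centre of its underside; x to its back, y to its left, z up.
- isolator_panel: the box's sloping grey front panel, 194 x 154 mm, tilted back 20 degrees from level. Origin: centre of the panel's surface; x runs up the slope, y to the left, z straight out of the panel (leaning 20 degrees toward the front).
- handle_grip (a point): centre of the top of the black handle's bar, on the turning axis. x along the bar (80 mm long), y across it (18 mm wide), z out along the axis, parallel to the panel's z. The bar is 34 mm tall on a round plate of 47 mm radius. At rest its top is 69 mm out from the panel, the plate's top 35 mm; 8 mm less when pressed home. On: bar runs up and down the slope; off: across the panel.
- handle_turn (a joint): handle angle: 0 on, grows anticlockwise facing the panel (about the panel's +z) to the stop at 1.57, off. Dry friction 0.15 N m. A key blocks turning past about 0.05 rad until the handle is pressed at least 6 mm in; from 0.4 rad a ledge keeps it in even when let go; from about 1.5 rad to the stop it springs out when let go, and is then locked at off.
- handle_press (a joint): how far the handle is pressed in toward the panel, in m: 0 out, 0.008 home. The spring pushes it out with about 5 N at 0 and 10 N at 0.008.
- hasp_stud (a point): top centre of the round pull stud on the hasp: shank 12 mm, head 15 mm in diameter (the head is the top 6 mm), 28 mm tall, axis parallel to the panel's z, standing on the flat 3 mm steel hasp plate 6 mm out from the panel. Stowed, the stud is straight up the slope from the hasp's pivot; swung out, straight to the right of it, beyond the side of the box.
- hasp_pivot (a point): the hasp's pivot on the panel's surface, near the panel's lower right corner; the hasp turns about it in the panel's plane. The stud's axis is 60 mm from it, the padlock eye 92 mm.
- hasp (a joint): angle of the hasp: 0 stowed, grows clockwise as seen facing the panel (negative about the panel's z) to the stop at 1.57, fully out. It stays where it is left (dry friction 0.12 N m). A collar under the handle traps it until the handle is at off.
- driver_b: screwdriver with a translucent blue handle, 175 mm long, lying in front of the box; a bystander to leave alone
- tape_measure: yellow tape measure, 67x79x33 mm, left of the box; a bystander to leave alone
- hygrometer: small round dial gauge with a black rim, 60 mm across, 16 high, near the front right corner of the box; a bystander to leave alone
- side_pliers: pliers with orange grips, 169x61x13 mm, lying flat to the right of the box; a bystander to leave alone
- screw_tin: small round white tin, 69 mm across, 31 high, left of the box near its back; a bystander to leave alone
- electric_tape: roll of black tape lying flat, 62 mm across, 19 high, right behind the box; a bystander to leave alone

How it is judged:
By the outcome, as a careful person would: the job done as asked, in the order asked, and still so for the second after the job is handed in, with the robot touching nothing.
It also fails if it takes over 46 s, if anything falls off the work surface, if the arm or the gripper's body presses on something with over 40 N, if the wrist force passes 120 N, or if a joint passes its speed limit or range.

## Robot

A 6-joint arm with a two-finger parallel gripper is mounted at the origin on a cart in front of the work surface, level with it; the furniture and walls round the work are solid. World frame = base frame: x ahead of the robot, y to its left, z up, the work surface at z = 0. Lengths are in m, angles in rad, forces in N, time in s.
With the tool pointing down it reaches from about 0.25 to 0.775 m from the base axis. Payload 4 kg.
Tool frame: the origin (TCP) lies at the very end of the fingers, on their centre line; the grasp point (between the pads) lies 19 mm behind it; y points along the fingers, x is the direction in which the jaws open and shut, and the axes are right-handed (so a half turn about y gives the same grasp; the last joint's range is limited). The gripper opens to 94 mm and grips with 3 to 60 N. Pads are 16 mm wide; open, the fingers measure 119 mm over their backs; the gripper's body (75 mm by 177 mm) begins 78 mm behind the grasp point.
Start: joints at [-1.384, 0.087, 1.371, -0, 1.684, -0.103], TCP at [0.157, -0.527, 0.206] pointing down, gripper open.
Joint ranges: [-3.1, 3.1], [-0.76, 2.03], [0.27, 2.55], [-1.08, 4.22], [0.17, 2.65], [-2.57, 2.57]. Speed limits (rad/s): [2.79, 2.79, 3.14, 3.14, 3.14, 3.14].

## Interface

Orientations are given as [roll, pitch, yaw] about the fixed x, y, z axes, in that order (R = Rz(yaw) Ry(pitch) Rx(roll)).
In Python, from bench import robot gives the robot as it stands.
- The arm moves only by the shell command python3 -m handwheel 'ROWS' [OPENING]. ROWS is JSON, a list of rows, each an object with "delta_pos": the shift along the tool's x, y, z in mm, a list of three; "yaw": the turn about the tool's y in rad. A call has 1 to 12 rows; each row is the pose to reach, as a shift and turn from the pose commanded when the call began, along the tool's axes at that moment; what a row does not reach only later rows make up. A row lasts 1/10 s, in which the tool goes at most 50 mm and 8.59 degrees, less where a joint would pass 70% of its speed; a pose out of reach is approached as far as the arm can. A call with a gripper value outside its range is refused whole. OPENING is the closure in counts, from 0 (fully open) to 255 (shut), set as the call begins (- or left out, the last holds). The fingers move at their own pace and stop on an object; the grip force is fixed at half the most. Time passes only in rows, so rows that repeat a pose let the fingers close. It gives the time, the measured TCP pose, the force and the opening at its end, in the units of the state.
- robot.get_obs(): the state, without advancing time (a new reading comes with each control period).
- robot.snapshot(name): name is "scene" or "top" or "wrist"; returns a dict with "image" (384x512x3 uint8, red, green, blue), "fx", "fy", "cx", "cy" (pixels), "rvec" (rotation vector, rad) and "tvec" (3), from world to camera coordinates, as OpenCV has them. Camera axes: x right, y down, z forward; pixel columns grow to the right and rows downward; lengths in m; the calibration is good to about 2 mm. A picture is of the moment at which its call begins. There is no depth.
- robot.close_job(): hands the job in, once; it reports no verdict.
The state is a dict: "time": time; "joint_positions": joint angles; "qvel": joint speeds; "joint_torque": joint torques, N m; "tool_pos": TCP position; "ee_rot": TCP orientation; "wrist_force": force on the tool from outside, world axes, zero at the start; "wrist_torque": the same for the moment, N m; "width": finger opening in m.
Only numpy, scipy, OpenCV 4.12 (cv2) and the standard library are available. Lean on these libraries where they do the work, as an engineer would, in place of code of your own. Each camera call takes 0.05 s, during which the arm holds its last target.

## Working session

There is one attempt and no reset: what is moved stays moved. The work goes in short steps, Python scripts to look and compute and a shell command to move; the robot and the scene stay as the last step left them, time stands still between calls to the robot, and variables do not carry over. Pictures are saved under pics/ and viewed, and the job is handed in when it is done.

```bash
mkdir -p pics; ls; python3 - <<'E'
from bench import robot
import cv2
o=robot.get_obs()
for k,v in o.items(): print(k,v)
for n in ("scene","top","wrist"):
    s=robot.snapshot(n)
    cv2.imwrite(f"pics/{n}0.png",s["image"][:,:,::-1])
    print(n,s["fx"],s["fy"],s["cx"],s["cy"],s["rvec"],s["tvec"])
E
```

```text
pics
time 0.0
joint_positions [-1.38410372e+00  8.79520274e-02  1.37225190e+00 -2.64768668e-06
  1.68359957e+00 -1.03116497e-01]
qvel [-0.00179939  0.00070782 -0.00214461  0.00038718  0.00081434  0.00074419]
joint_torque [ 1.06807711e-03 -3.40181923e+01 -3.02423286e+01  7.18234736e-02
  3.29180178e-02 -1.50395081e-04]
tool_pos [ 0.15705609 -0.52652295  0.20430701]
ee_rot [-1.57057137  0.00219937 -1.28098727]
wrist_force [ 1.22139165  0.35259119 -0.99855681]
wrist_torque [ 0.03061443  0.04626877 -0.03639277]
width 0.09420418091628624
scene 421.8020060102385 421.8020060102385 245.5568796258624 187.14467354051615 [ 1.03195591 -2.08962117  1.27956598] [0.38053196 0.29298389 0.68763166]
top 448.01774308471124 448.01774308471124 253.73399826647153 185.22917913300373 [ 2.16182263 -2.12713221  0.19425313] [0.02916064 0.58134153 1.29266009]
wrist 291.87894247291695 291.87894247291695 257.2393606964581 194.35339908522482 [-2.3233136   1.73000695  0.25589122] [-0.5486141  -0.02889015  0.39069151]
```

View pics/scene0.png

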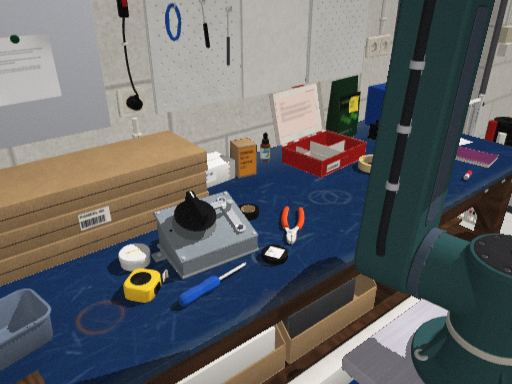

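View pics/top0.png

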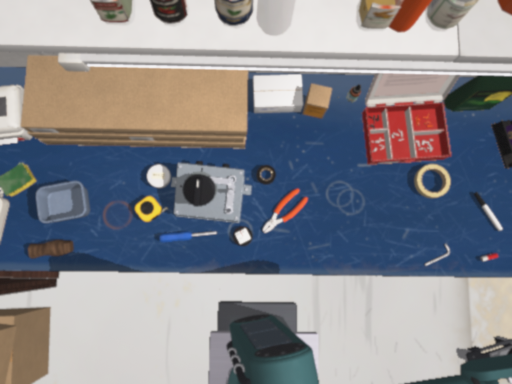

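View pics/wrist0.png

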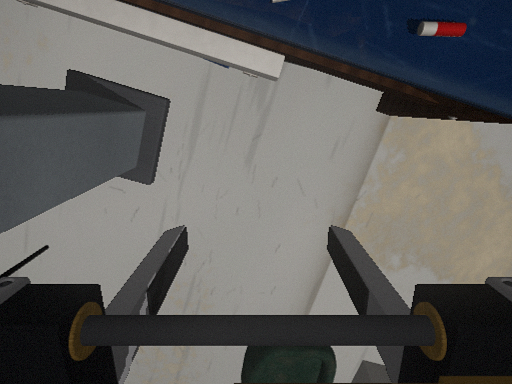

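```bash
python3 - <<'E'
import cv2
a=cv2.imread("pics/top0.png")[150:250,140:310]
cv2.imwrite("pics/topc.png",cv2.resize(a,None,fx=4.7,fy=4.7,interpolation=cv2.INTER_CUBIC))
a=cv2.imread("pics/scene0.png")[180:280,140:300]
cv2.imwrite("pics/scenec.png",cv2.resize(a,None,fx=5,fy=5,interpolation=cv2.INTER_CUBIC))
E
```

```text
(no output)
```

View pics/topc.png

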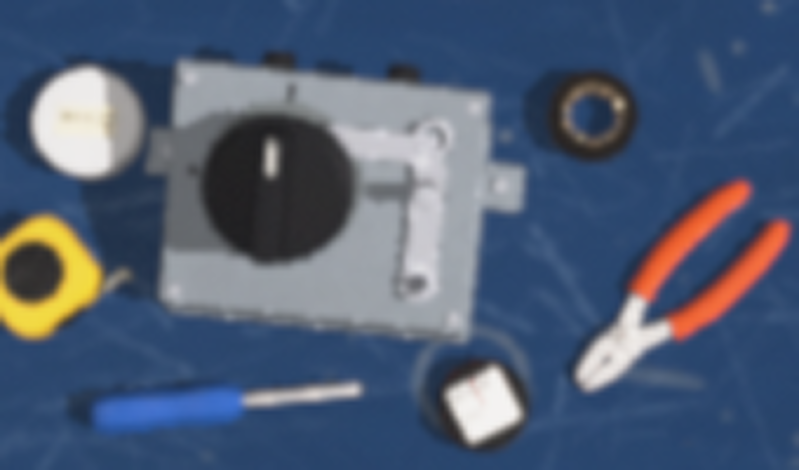

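View pics/scenec.png

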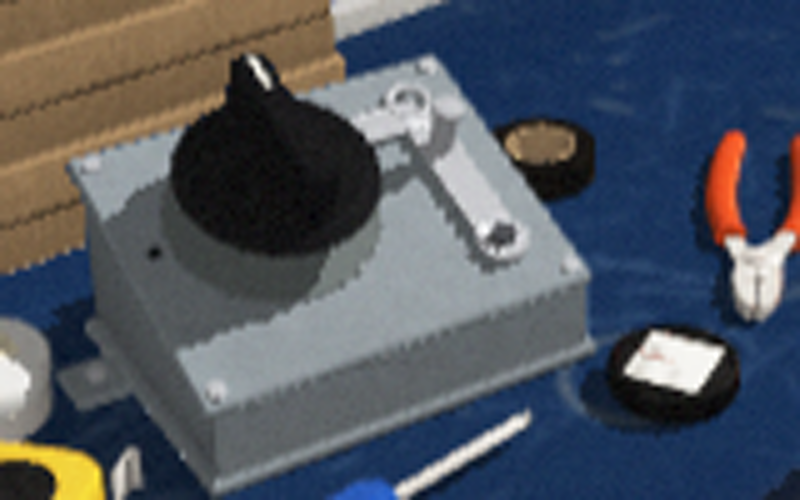

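```bash
cat > h.py <<'E'
import numpy as np, cv2
from scipy.optimize import least_squares
C={}
def K(s): return np.array([[s["fx"],0,s["cx"]],[0,s["fy"],s["cy"]],[0,0,1.]])
def proj(s,P):
    return cv2.projectPoints(np.asarray(P,float).reshape(-1,3),np.array(s["rvec"],float),np.array(s["tvec"],float),K(s),None)[0][:,0]
def ray(s,uv):
    R=cv2.Rodrigues(np.array(s["rvec"],float))[0];t=np.array(s["tvec"],float)
    d=R.T@np.linalg.solve(K(s),[uv[0],uv[1],1.]); return -R.T@t,d
def Ry(a): c,s=np.cos(a),np.sin(a); return np.array([[c,0,s],[0,1,0],[-s,0,c]])
def Rz(a): c,s=np.cos(a),np.sin(a); return np.array([[c,-s,0],[s,c,0],[0,0,1.]])
def panel(p):
    x,y,yaw,h=p
    return Rz(yaw)@Ry(-np.radians(20)), np.array([x,y,h])
def toW(p,P):
    R,o=panel(p); return np.asarray(P,float).reshape(-1,3)@R.T+o
E
python3 - <<'E'
from h import *
from bench import robot
T=robot.snapshot("top");S=robot.snapshot("scene")
t=np.array([(178,62),(490,95),(467,340),(160,305)])/4.7+[140,150]
s=np.array([(68,160),(435,57),(590,275),(212,408)])/5+[140,180]
c=np.array([(77,97,0),(77,-97,0),(-77,-97,0),(-77,97,0)])/1000
for off in [0]:
  f=lambda p:np.r_[(proj(T,toW(p,c))-t).ravel(),(proj(S,toW(p,c))-s).ravel()]
  r=least_squares(f,[.4,.1,0,.0705]); print(r.x,np.round(f(r.x).reshape(-1,2),1).tolist())
  g=lambda q:f([q[0],q[1],q[2],.0725])
  r2=least_squares(g,[.4,.1,0]); print(r2.x,r2.cost,r.cost)
p=r.x; np.save("p.npy",p)
# pivot: ray with panel plane at ~6mm
R,o=panel(p)
def onpanel(s_,uv,h):
    C0,d=ray(s_,uv); n=R[:,2]; k=(h-(C0-o)@n)/(d@n); return R.T@(C0+k*d-o)
print("top: pivot",onpanel(T,np.array((415,284))/4.7+[140,150],.008),"eye",onpanel(T,np.array((437,133))/4.7+[140,150],.008))
print("handle ctr top", onpanel(T,np.array((279,187))/4.7+[140,150],.035))
print("scene: pivot",onpanel(S,np.array((502,235))/5+[140,180],.008),"ring", onpanel(S,np.array((408,100))/5+[140,180],.034),onpanel(S,np.array((450,108))/5+[140,180],.008))
print("handle scene plate",onpanel(S,np.array((276,165))/5+[140,180],.035))
E
```

```text
[ 0.5527214   0.17010527 -0.08651257  0.07101806] [[-0.3, -0.0], [0.1, -0.1], [-0.1, -1.0], [-0.1, -0.3], [-0.2, -0.2], [0.4, -1.1], [1.6, -0.1], [-0.8, 1.5]]
[ 0.55196473  0.17044571 -0.08630961] 4.533736930595037 4.131969968064608
top: pivot [-0.04532307 -0.0621348   0.008     ] eye [ 0.05099627 -0.06690517  0.008     ]
handle ctr top [0.01283211 0.02384108 0.035     ]
scene: pivot [-0.04469512 -0.06272954  0.008     ] ring [ 0.02562106 -0.04774943  0.034     ] [ 0.03427221 -0.07935558  0.008     ]
handle scene plate [0.01105068 0.02690392 0.035     ]
```

```bash
python3 - <<'E'
from h import *
from bench import robot
T=robot.snapshot("top");S=robot.snapshot("scene");W=robot.snapshot("wrist");p=np.load("p.npy")
m=lambda *a:np.array(a)/1000
pts={"pivot":m(-45,-62,8),"stud":m(15,-62,34),"eye":m(47,-62,8),"studbase":m(15,-62,8)}
for k,v in pts.items():
    print(k,(proj(T,toW(p,v))[0]-[140,150])*4.7,(proj(S,toW(p,v))[0]-[140,180])*5, toW(p,v))
# handle bar white mark & top end
for q in [(12,25,69),(52,25,69),(-28,25,69)]:
    print(q,(proj(T,toW(p,m(*q)))[0]-[140,150])*4.7,(proj(S,toW(p,m(*q)))[0]-[140,180])*5, toW(p,m(*q)))
for s in (T,S,W):
    R=cv2.Rodrigues(np.array(s["rvec"]))[0]; print("cam",-R.T@s["tvec"],"fwd",R[2])
# cardboard front lower edge guesses in top at z=0, top at z=h
def atz(s,uv,z):
    C,d=ray(s,uv); return C+(z-C[2])/d[2]*d
print(atz(T,(140,147),0.0),atz(T,(140,147),.1),atz(T,(246,130),.12),atz(T,(80,75),.3),atz(T,(246,147),0))
E
```

```text
pivot [414.83166395 283.4754964 ] [500.9641159  235.94414118] [[0.50251035 0.11222728 0.0631447 ]]
stud [420.73363921 197.75592389] [445.73741121 107.41765571] [[0.54982178 0.10812401 0.10809791]]
eye [428.44997142 138.55984235] [405.9068329  99.584626 ] [[0.58863876 0.10475745 0.09461055]]
studbase [423.67288513 189.39395564] [437.84974307 145.40667778] [[0.55868105 0.10735565 0.0836659 ]]
(12, 25, 69) [269.0792328  199.34806261] [285.97181555 109.45254138] [[0.54260452 0.19607654 0.13996109]]
(52, 25, 69) [274.42250031 132.71470198] [246.29075145  48.14828097] [[0.58005165 0.19282879 0.1536419 ]]
(-28, 25, 69) [263.79909252 265.19419363] [327.66125661 173.85959317] [[0.50515739 0.1993243  0.12628029]]
cam [0.363296   0.06058135 1.36898662] fwd [ 0.1623359  -0.01643602 -0.98659866]
cam [-0.16118014  0.58868268  0.57528697] fwd [ 0.71719023 -0.53303893 -0.44889607]
cam [ 0.2386847 -0.5017422  0.382687 ] fwd [-0.27615792 -0.08312661 -0.95751071]
[0.70331759 0.39504696 0.        ] [0.67848013 0.37061534 0.1       ] [0.72975654 0.06443185 0.12      ] [0.81079632 0.48133898 0.3       ] [0.70975898 0.06384008 0.        ]
```

```bash
cat >> h.py <<'E'
def delta(o,target,psi_t=None):
    """mm shift in tool axes from current measured pose to target TCP; yaw"""
    from scipy.spatial.transform import Rotation as Ro
    R=Ro.from_euler('xyz',o["ee_rot"]).as_matrix()
    d=R.T@(np.array(target)-o["tool_pos"])*1000
    psi=o["ee_rot"][2]
    return np.round(d,1), None if psi_t is None else round(-(psi_t-psi),4)
E
python3 - <<'E'
from h import *
from bench import robot
o=robot.get_obs()
print(delta(o,[.5426,.196,.235],-1.657))
print(delta(o,[.50,.17,.26],-1.657))
E
```

```text
(array([-582.7,  -29.5,  576. ]), np.float64(0.376))
(array([-570. ,  -54.6,  527.7]), np.float64(0.376))
```

```bash
python3 -m handwheel '[{"delta_pos":[-570,-55,528],"yaw":0.376},{"delta_pos":[-570,-55,528],"yaw":0.376},{"delta_pos":[-570,-55,528],"yaw":0.376},{"delta_pos":[-570,-55,528],"yaw":0.376},{"delta_pos":[-570,-55,528],"yaw":0.376},{"delta_pos":[-570,-55,528],"yaw":0.376},{"delta_pos":[-570,-55,528],"yaw":0.376},{"delta_pos":[-570,-55,528],"yaw":0.376},{"delta_pos":[-570,-55,528],"yaw":0.376},{"delta_pos":[-570,-55,528],"yaw":0.376},{"delta_pos":[-570,-55,528],"yaw":0.376},{"delta_pos":[-570,-55,528],"yaw":0.376}]'; python3 - <<'E'
from h import *
from bench import robot
o=robot.get_obs()
print(o["time"],o["joint_positions"],delta(o,[.50,.17,.26],-1.657))
E
```

```text
time: 1.6
tool_pos: [0.4219, 0.012, 0.2484]
ee_rot: [-1.569, -0.0, -1.657]
wrist_force: [1.3, -0.4, 0.6]
width: 0.0942
1.6 [-1.05704149e-01 -2.06455857e-01  1.56469705e+00 -3.43365151e-04
  1.78177522e+00  1.55090416e+00] (array([-164.1,  -11.5,   64.2]), np.float64(0.0003))
```

```bash
python3 -m handwheel '[{"delta_pos":[-164,-12,64]},{"delta_pos":[-164,-12,64]},{"delta_pos":[-164,-12,64]},{"delta_pos":[-164,-12,64]},{"delta_pos":[-164,-12,64]},{"delta_pos":[-164,-12,64]}]' 2>&1; python3 - <<'E'
from h import *
from bench import robot
o=robot.get_obs()
print(o["time"],o["tool_pos"],o["ee_rot"])
w=robot.snapshot("wrist"); cv2.imwrite("pics/w1.png",cv2.resize(w["image"][:,:,::-1],None,fx=1.5,fy=1.5,interpolation=cv2.INTER_CUBIC))
import pickle; pickle.dump(w,open("w1.pkl","wb"))
E
```

```text
invalid input at $[0]: expected keys delta_pos, yaw
1.6 [0.42193119 0.01203256 0.24843347] [-1.56922707e+00 -3.66924276e-04 -1.65668076e+00]
```

View pics/w1.png

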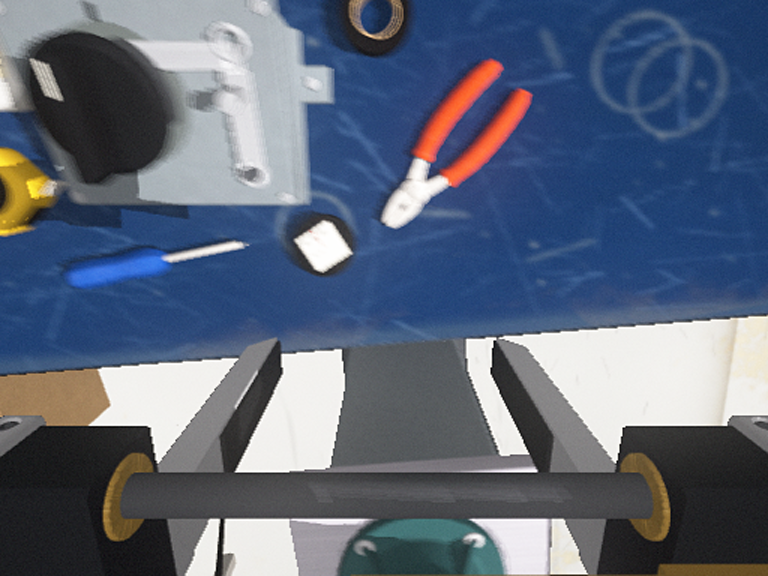

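```bash
python3 -m handwheel '[{"delta_pos":[-164,-12,64],"yaw":0},{"delta_pos":[-164,-12,64],"yaw":0},{"delta_pos":[-164,-12,64],"yaw":0},{"delta_pos":[-164,-12,64],"yaw":0},{"delta_pos":[-164,-12,64],"yaw":0},{"delta_pos":[-164,-12,64],"yaw":0}]' 2>&1; python3 - <<'E'
from h import *
from bench import robot
o=robot.get_obs()
print(o["time"],o["tool_pos"],o["ee_rot"])
w=robot.snapshot("wrist"); cv2.imwrite("pics/w2.png",cv2.resize(w["image"][:,:,::-1],None,fx=1.5,fy=1.5,interpolation=cv2.INTER_CUBIC))
import pickle; pickle.dump(w,open("w2.pkl","wb"))
E
```

```text
time: 2.25
tool_pos: [0.4991, 0.1675, 0.2595]
ee_rot: [-1.572, -0.001, -1.656]
wrist_force: [0.4, 0.2, 1.5]
width: 0.094
2.25 [0.49913646 0.16754356 0.25946191] [-1.57168100e+00 -1.09715926e-03 -1.65620456e+00]
```

View pics/w2.png

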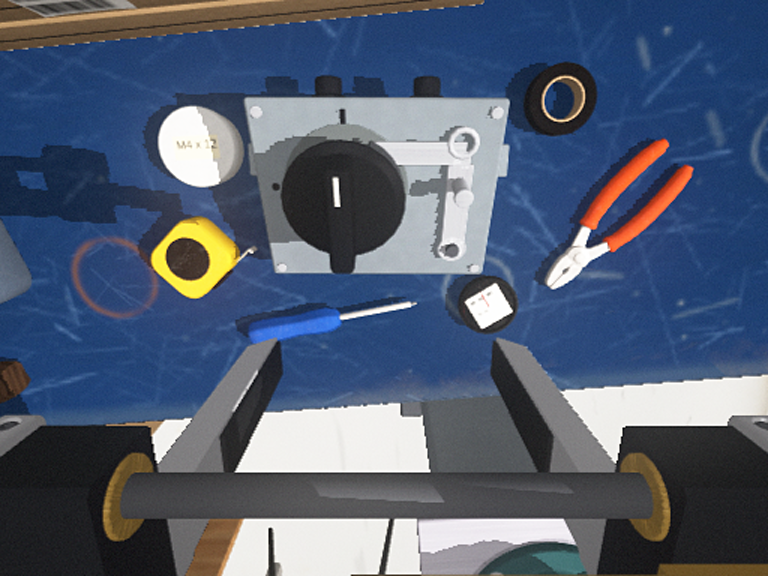

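```bash
python3 - <<'E'
import cv2
a=cv2.imread("pics/w2.png")
import pickle; w=pickle.load(open("w2.pkl","rb"))["image"][:,:,::-1]
b=w[55:195,155:350]; cv2.imwrite("pics/w2c.png",cv2.resize(b,None,fx=4,fy=4,interpolation=cv2.INTER_CUBIC))
E
```

```text
(no output)
```

View pics/w2c.png

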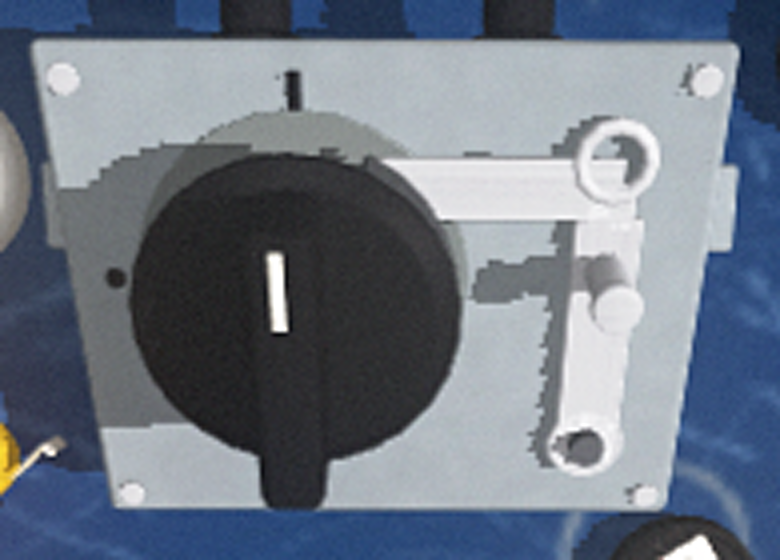

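```bash
python3 - <<'E'
from h import *
from bench import robot
import pickle
T=robot.snapshot("top");S=robot.snapshot("scene");W=pickle.load(open("w2.pkl","rb"))
t=np.array([(178,62),(490,95),(467,340),(160,305)])/4.7+[140,150]
s=np.array([(68,160),(435,57),(590,275),(212,408)])/5+[140,180]
w=np.array([(32,40),(741,42),(664,508),(112,510)])/4+[155,55]
wc=lambda *a:np.array(a)/4+[155,55]
c=np.array([(77,97,0),(77,-97,0),(-77,-97,0),(-77,97,0)])/1000
for wt in (0,.5):
  f=lambda p:np.r_[wt*(proj(T,toW(p,c))-t).ravel(),wt*(proj(S,toW(p,c))-s).ravel(),(proj(W,toW(p,c))-w).ravel()]
  r=least_squares(f,[.55,.17,0,.0705]); print(wt,r.x,np.round(f(r.x).reshape(-1,2)[8:],1).tolist())
p=r.x
p0=np.load("p.npy"); print("p0 resid in wrist",np.round(proj(W,toW(p0,c))-w,1).tolist())
np.save("p2.npy",p)
R,o=panel(p)
def on(uv,h):
    C0,d=ray(W,uv); n=R[:,2]; k=(h-(C0-o)@n)/(d@n); return np.round(1000*R.T@(C0+k*d-o),1)
print("pivot",on(wc(585,447),.009),"eye",on(wc(618,160),.010),"stud",on(wc(616,306),.034))
print("ontick",on(wc(293,90),0),"offtick",on(wc(116,278),0),"plate",on(wc(295,308),.035),"l/r",on(wc(131,308),.035),on(wc(460,308),.035),on(wc(295,463),.035))
print("mark",on(wc(274,252),.069),on(wc(280,330),.069),"bar end",on(wc(294,508),.066),on(wc(262,480),.066),on(wc(326,480),.066))
E
```

```text
0 [ 0.55494357  0.1700256  -0.08766276  0.06492413] [[-0.5, 0.1], [0.0, 0.2], [0.3, 0.2], [0.4, -0.7]]
0.5 [ 0.55490225  0.16991573 -0.08756912  0.06649173] [[-0.9, -0.0], [0.5, 0.1], [0.6, 0.5], [0.2, -0.3]]
p0 resid in wrist [[-2.1, 1.7], [1.4, 1.6], [1.2, 2.7], [-0.4, 2.1]]
pivot [-45.9 -64.5   9. ] eye [ 48.3 -64.7  10. ] stud [ 15.4 -64.4  34. ]
ontick [64.2 26.   0. ] offtick [ 8.6 83.3  0. ] plate [15.  25.4 35. ] l/r [14.9 71.2 35. ] [ 15.2 -20.7  35. ] [-36.   28.2  35. ]
mark [45.2 26.2 69. ] [24.7 26.  69. ] bar end [-31.4  25.9  66. ] [-22.   34.2  66. ] [-22.   16.5  66. ]
```

```bash
python3 - <<'E'
from h import *
from bench import robot
p=np.array([.5545,.170,-.0876,.069]); np.save("pf.npy",p)
R,o=panel(p); n=R[:,2]; print("n",n)
q=robot.get_obs(); print(q["tool_pos"])
m=lambda *a:np.array(a)/1000
print("grip",toW(p,m(9.5,26,69))[0],"platetop",toW(p,m(9.5,26,35))[0],"stud",toW(p,m(14.5,-64.5,34))[0],"pivot",toW(p,m(-45.5,-64.5,6))[0])
g=toW(p,m(9.5,26,69))[0]
print("studout",toW(p,m(-45.5,-124.5,34)))
print(delta(q,g+[0,0,.03],-1.6584), delta(q,toW(p,m(9.5,26,44))[0],-1.6584))
E
```

```text
n [-0.34070869  0.02992266  0.93969262]
[0.49902357 0.16646717 0.26004937]
grip [0.54215864 0.19718396 0.13708798] platetop [0.55374273 0.19616659 0.10513843] stud [0.55084622 0.10557262 0.10590884] pivot [0.5042207  0.10966749 0.05907624]
studout [[0.48943158 0.0507354  0.08538763]]
(array([-34.4,  93. ,  40.2]), np.float64(-0.0003)) (array([-34.4, 146.5,  48.8]), np.float64(-0.0003))
```

```bash
python3 - <<'E'
from h import *
from bench import robot
p=np.load("pf.npy")
q=robot.get_obs(); m=lambda *a:np.array(a)/1000
t=toW(p,m(9.5,26,60))[0]-[0,0,.019]; print(t,delta(q,t,-1.6584))
E
python3 -m handwheel '[{"delta_pos":[-34,40,45],"yaw":0},{"delta_pos":[-34,90,45],"yaw":0},{"delta_pos":[-34,90,45],"yaw":0},{"delta_pos":[-34,90,45],"yaw":0},{"delta_pos":[-34,90,45],"yaw":0}]'
python3 - <<'E'
from h import *
from bench import robot
p=np.load("pf.npy")
q=robot.get_obs(); m=lambda *a:np.array(a)/1000
t=toW(p,m(9.5,26,60))[0]-[0,0,.019]; print(t,delta(q,t,-1.6584))
w=robot.snapshot("wrist"); cv2.imwrite("pics/w3.png",cv2.resize(w["image"][:,:,::-1],None,fx=1.5,fy=1.5,interpolation=cv2.INTER_CUBIC))
E
```

```text
[0.54522502 0.19691465 0.10963075] (array([-34.4, 150.4,  43.3]), np.float64(-0.0003))
time: 2.9
tool_pos: [0.5474, 0.1971, 0.1718]
ee_rot: [-1.569, 0.0, -1.658]
wrist_force: [-0.9, -0.1, -0.2]
width: 0.094
[0.54522502 0.19691465 0.10963075] (array([ 0.4, 62.2, -2.3]), np.float64(0.0004))
```

View pics/w3.png

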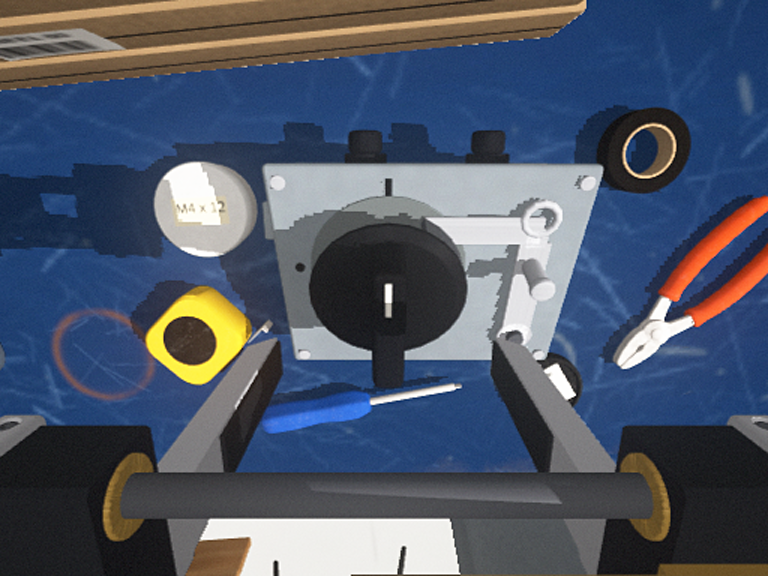

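```bash
python3 -m handwheel '[{"delta_pos":[0,25,-2],"yaw":0},{"delta_pos":[0,48,-2],"yaw":0},{"delta_pos":[0,62,-2],"yaw":0},{"delta_pos":[0,62,-2],"yaw":0},{"delta_pos":[0,62,-2],"yaw":0}]' && python3 -m handwheel '[{"delta_pos":[0,0,0],"yaw":0},{"delta_pos":[0,0,0],"yaw":0},{"delta_pos":[0,0,0],"yaw":0},{"delta_pos":[0,0,0],"yaw":0},{"delta_pos":[0,0,0],"yaw":0},{"delta_pos":[0,0,0],"yaw":0},{"delta_pos":[0,0,0],"yaw":0},{"delta_pos":[0,0,0],"yaw":0}]' 255
python3 - <<'E'
from h import *
from bench import robot
p=np.load("pf.npy")
q=robot.get_obs(); m=lambda *a:np.array(a)/1000
print(q["wrist_force"],q["wrist_torque"],q["tool_pos"])
t=toW(p,m(9.5,26,60))[0]-[0,0,.019]; print(t,delta(q,t,-1.6584))
t=toW(p,m(9.5,26,52))[0]-[0,0,.019]; print(t,delta(q,t,-1.6584))
w=robot.snapshot("wrist"); cv2.imwrite("pics/w4.png",cv2.resize(w["image"][:,:,::-1],None,fx=1.5,fy=1.5,interpolation=cv2.INTER_CUBIC))
E
```

```text
time: 3.45
tool_pos: [0.5459, 0.198, 0.1096]
ee_rot: [-1.568, 0.001, -1.657]
wrist_force: [-0.9, 0.1, 0.3]
width: 0.094
time: 4.25
tool_pos: [0.5451, 0.1979, 0.1077]
ee_rot: [-1.571, -0.0, -1.657]
wrist_force: [0.6, 0.1, 0.2]
width: 0.0335
[0.62441731 0.08586117 0.18759824] [0.02046782 0.08515485 0.01942025] [0.5450656  0.19793239 0.10772269]
[0.54522502 0.19691465 0.10963075] (array([ 1. , -1.9,  0.2]), np.float64(0.0014))
[0.54795069 0.19667527 0.10211321] (array([1. , 5.6, 3. ]), np.float64(0.0014))
```

View pics/w4.png

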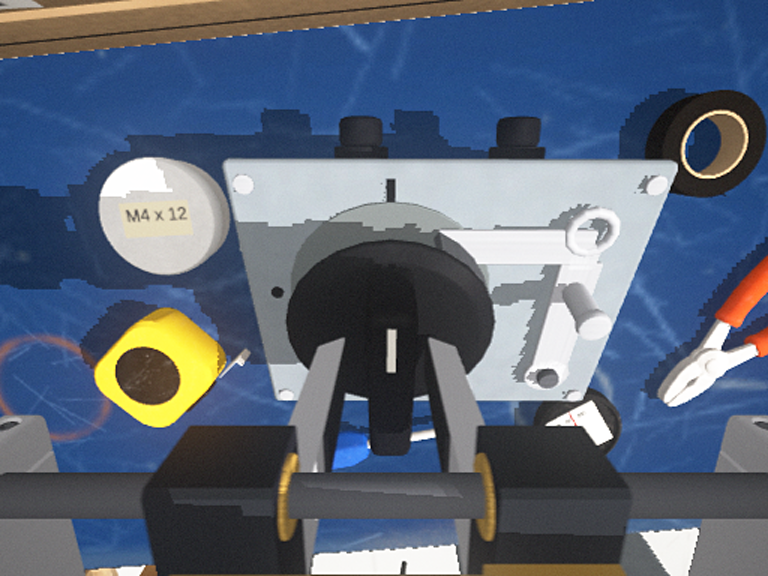

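```bash
python3 -m handwheel '[{"delta_pos":[0,-1,0],"yaw":0},{"delta_pos":[0,-1,0],"yaw":0},{"delta_pos":[0,-1,0],"yaw":0},{"delta_pos":[0,-1,0],"yaw":0}]' && python3 -m handwheel '[{"delta_pos":[0,2,1],"yaw":0},{"delta_pos":[0,4,2],"yaw":0},{"delta_pos":[0,4,2],"yaw":0}]'
```

```text
time: 4.7
tool_pos: [0.5449, 0.1967, 0.1087]
ee_rot: [-1.571, -0.003, -1.658]
wrist_force: [-1.4, -5.6, 2.1]
width: 0.0177
time: 5.0
tool_pos: [0.5463, 0.1966, 0.1052]
ee_rot: [-1.573, -0.003, -1.658]
wrist_force: [-3.4, -5.8, 4.4]
width: 0.0175
```

```bash
python3 -m handwheel '[{"delta_pos":[0,2,0.5],"yaw":0},{"delta_pos":[0,4,1],"yaw":0},{"delta_pos":[0,5,1.5],"yaw":0},{"delta_pos":[0,5,1.5],"yaw":0}]' 
```

```text
time: 5.4
tool_pos: [0.5477, 0.1965, 0.1012]
ee_rot: [-1.572, -0.002, -1.657]
wrist_force: [-4.7, -5.6, 6.7]
width: 0.0178
```

```bash
python3 -m handwheel '[{"delta_pos":[0,1.5,0.5],"yaw":0},{"delta_pos":[0,1.5,0.5],"yaw":0},{"delta_pos":[0,1.5,0.5],"yaw":0}]' 
```

```text
time: 5.7
tool_pos: [0.5478, 0.1965, 0.1012]
ee_rot: [-1.572, -0.002, -1.657]
wrist_force: [-7.8, -6.5, 12.9]
width: 0.0179
```

```bash
python3 -m handwheel '[{"delta_pos":[0,0,0],"yaw":-0.08},{"delta_pos":[0,0,0],"yaw":-0.16},{"delta_pos":[0,0,0],"yaw":-0.24},{"delta_pos":[0,0,0],"yaw":-0.3},{"delta_pos":[0,0,0],"yaw":-0.3}]' 
```

```text
time: 6.2
tool_pos: [0.5485, 0.1944, 0.101]
ee_rot: [-1.573, -0.006, -1.358]
wrist_force: [-6.9, -8.5, 11.8]
width: 0.0192
```

```bash
python3 -m handwheel '[{"delta_pos":[0,0,0],"yaw":-0.1},{"delta_pos":[0,0,0],"yaw":-0.2},{"delta_pos":[0,0,0],"yaw":-0.3},{"delta_pos":[0,0,0],"yaw":-0.3}]'
python3 - <<'E'
from h import *
from bench import robot
q=robot.get_obs(); print(q["wrist_force"],q["wrist_torque"],q["joint_positions"])
w=robot.snapshot("wrist"); cv2.imwrite("pics/w5.png",cv2.resize(w["image"][:,:,::-1],None,fx=1.5,fy=1.5,interpolation=cv2.INTER_CUBIC))
E
```

```text
time: 6.6
tool_pos: [0.549, 0.1937, 0.1015]
ee_rot: [-1.574, -0.007, -1.058]
wrist_force: [-6.3, -9.7, 12.8]
width: 0.0208
[-6.30644358 -9.72454713 12.82060069] [-2.94419893  1.01411628 -0.49646163] [ 0.24652101  0.20167489  1.44916874 -0.00785588  1.49196858  1.30491505]
```

View pics/w5.png

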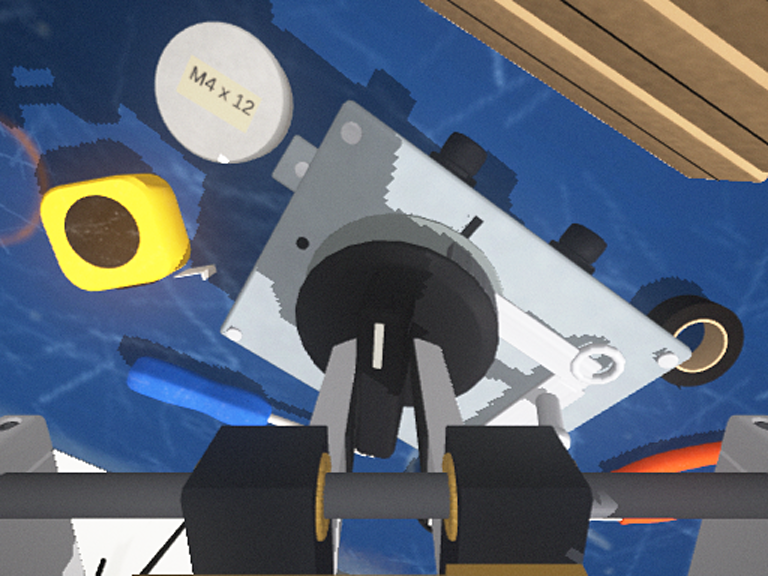

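```bash
python3 -m handwheel '[{"delta_pos":[0,0,0],"yaw":-0.1},{"delta_pos":[0,0,0],"yaw":-0.2},{"delta_pos":[0,0,0],"yaw":-0.3},{"delta_pos":[0,0,0],"yaw":-0.3}]'
python3 - <<'E'
from h import *
from bench import robot
q=robot.get_obs(); print(q["wrist_force"],q["wrist_torque"],q["joint_positions"])
E
```

```text
time: 7.05
tool_pos: [0.55, 0.1938, 0.1018]
ee_rot: [-1.574, -0.007, -0.758]
wrist_force: [-5.5, -10.7, 11.4]
width: 0.0234
[ -5.54027348 -10.7329834   11.41319814] [-2.75043743  0.46768603 -0.32153938] [ 0.24628264  0.20166487  1.44864538 -0.00794333  1.48983031  1.00468027]
```

```bash
python3 -m handwheel '[{"delta_pos":[0,0,0],"yaw":-0.1},{"delta_pos":[0,0,0],"yaw":-0.2},{"delta_pos":[0,0,0],"yaw":-0.3},{"delta_pos":[0,0,0],"yaw":-0.3}]'
python3 - <<'E'
from h import *
from bench import robot
q=robot.get_obs(); print(q["wrist_force"],q["wrist_torque"],q["joint_positions"])
w=robot.snapshot("wrist"); cv2.imwrite("pics/w6.png",cv2.resize(w["image"][:,:,::-1],None,fx=1.5,fy=1.5,interpolation=cv2.INTER_CUBIC))
E
```

```text
time: 7.45
tool_pos: [0.551, 0.194, 0.1022]
ee_rot: [-1.574, -0.008, -0.458]
wrist_force: [-5.2, -10.4, 11.5]
width: 0.0247
[ -5.20317618 -10.44915675  11.52528357] [-2.56952847 -0.07236137 -0.25579475] [ 0.24620718  0.20159688  1.44786191 -0.00786706  1.48794329  0.7044016 ]
```

View pics/w6.png

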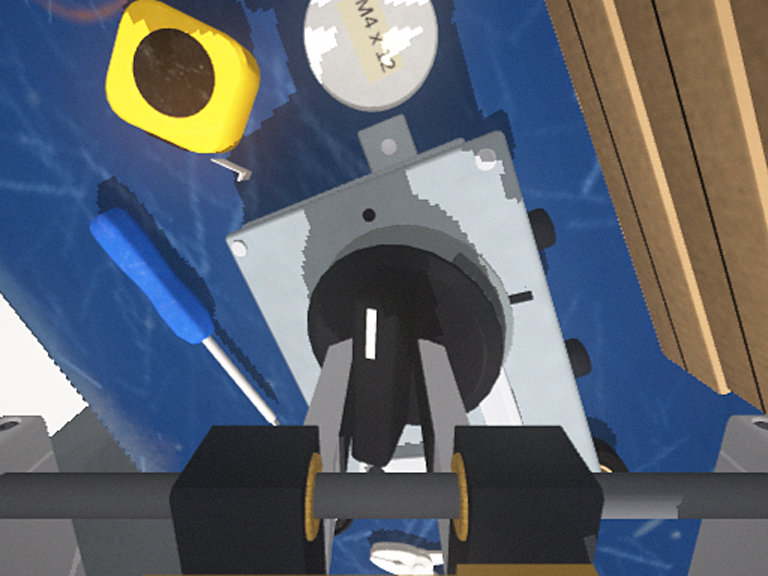

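```bash
python3 -m handwheel '[{"delta_pos":[0,0,0],"yaw":-0.1},{"delta_pos":[0,0,0],"yaw":-0.2},{"delta_pos":[0,0,0],"yaw":-0.3},{"delta_pos":[0,0,0],"yaw":-0.37},{"delta_pos":[0,0,0],"yaw":-0.37}]'
python3 - <<'E'
from h import *
from bench import robot
q=robot.get_obs(); print(q["wrist_force"],q["wrist_torque"],q["joint_positions"])
E
```

```text
time: 8.0
tool_pos: [0.5522, 0.1954, 0.1028]
ee_rot: [-1.573, -0.009, -0.087]
wrist_force: [-2.0, -8.5, 10.6]
width: 0.0256
[-1.9687899  -8.51558448 10.62384207] [-1.87214251 -0.58916921 -0.17521709] [ 0.2466749   0.20154662  1.44675839 -0.0055666   1.48531186  0.3346368 ]
```

```bash
python3 -m handwheel '[{"delta_pos":[0,0,0],"yaw":-0.06},{"delta_pos":[0,0,0],"yaw":-0.12},{"delta_pos":[0,0,0],"yaw":-0.12}]'
python3 - <<'E'
from h import *
from bench import robot
q=robot.get_obs(); print(q["wrist_force"],q["wrist_torque"],q["joint_positions"])
w=robot.snapshot("wrist"); cv2.imwrite("pics/w7.png",cv2.resize(w["image"][:,:,::-1],None,fx=1.5,fy=1.5,interpolation=cv2.INTER_CUBIC))
w=robot.snapshot("scene"); cv2.imwrite("pics/s7.png",cv2.resize(w["image"][170:290,130:310,::-1],None,fx=4.4,fy=4.4,interpolation=cv2.INTER_CUBIC))
E
```

```text
time: 8.3
tool_pos: [0.5521, 0.1946, 0.1028]
ee_rot: [-1.576, -0.009, 0.03]
wrist_force: [-2.2, -8.9, 12.3]
width: 0.0258
[-2.23497973 -8.86864919 12.29832788] [-2.31106383 -0.42662878 -0.86469886] [ 0.2462818   0.20146751  1.44679302 -0.00697655  1.48613936  0.2165335 ]
```

View pics/w7.png

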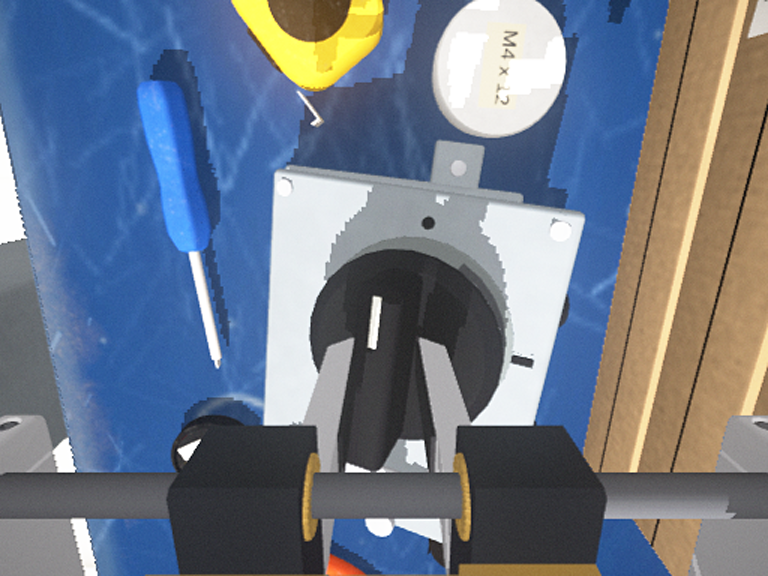

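View pics/s7.png

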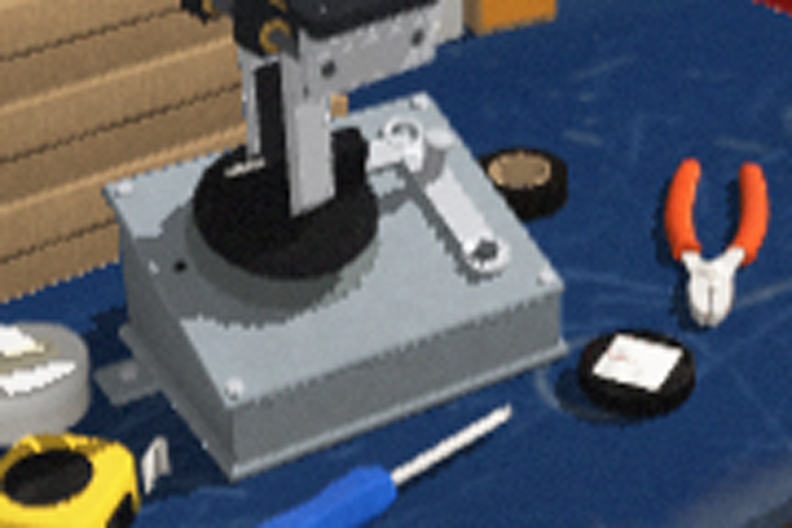

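```bash
python3 -m handwheel '[{"delta_pos":[0,0,0],"yaw":0},{"delta_pos":[0,0,0],"yaw":0},{"delta_pos":[0,0,0],"yaw":0},{"delta_pos":[0,0,0],"yaw":0},{"delta_pos":[0,0,0],"yaw":0}]' 115
python3 - <<'E'
from h import *
from bench import robot
q=robot.get_obs(); print(q["wrist_force"],q["wrist_torque"],q["joint_positions"])
w=robot.snapshot("wrist"); cv2.imwrite("pics/w8.png",cv2.resize(w["image"][:,:,::-1],None,fx=1.5,fy=1.5,interpolation=cv2.INTER_CUBIC))
w=robot.snapshot("scene"); cv2.imwrite("pics/s8.png",cv2.resize(w["image"][170:290,130:310,::-1],None,fx=4.4,fy=4.4,interpolation=cv2.INTER_CUBIC))
E
```

```text
time: 8.9
tool_pos: [0.5416, 0.1961, 0.1033]
ee_rot: [-1.574, 0.015, 0.033]
wrist_force: [-28.2, -8.7, 28.2]
width: 0.051
[-28.2161998   -8.66412789  28.22719109] [-1.90840981  4.66653741 -0.3582392 ] [ 2.49018656e-01  1.97555558e-01  1.45053415e+00 -2.66360570e-05
  1.50889448e+00  2.16084619e-01]
```

View pics/w8.png

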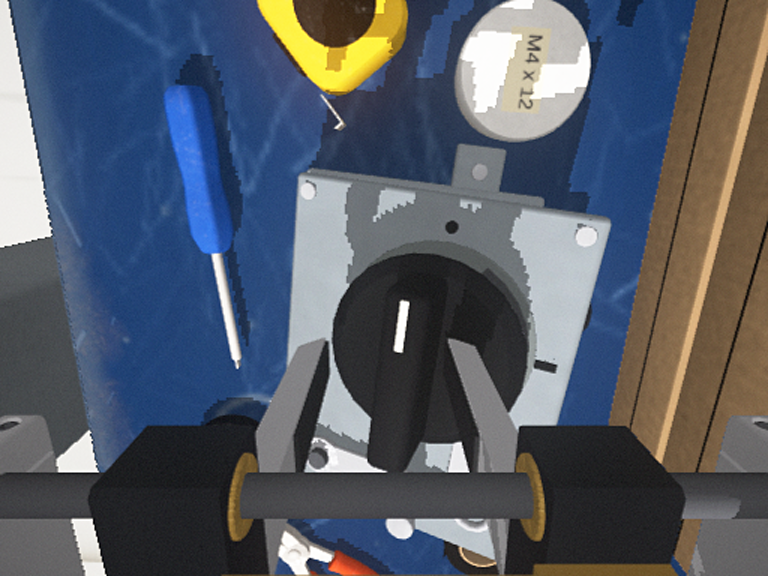

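View pics/s8.png

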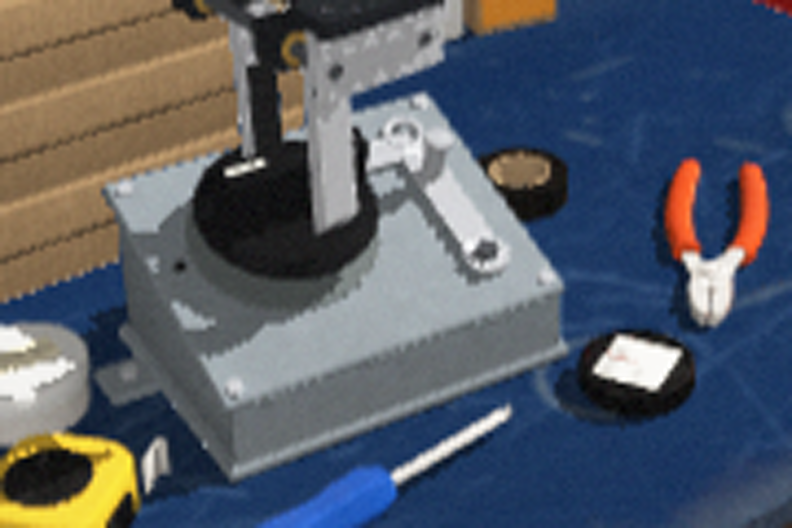

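```bash
python3 -m handwheel '[{"delta_pos":[0,-10,0],"yaw":0},{"delta_pos":[0,-25,0],"yaw":0},{"delta_pos":[0,-50,0],"yaw":0},{"delta_pos":[0,-80,0],"yaw":0},{"delta_pos":[0,-110,0],"yaw":0},{"delta_pos":[0,-110,0],"yaw":0},{"delta_pos":[0,-110,0],"yaw":0}]'
python3 - <<'E'
from h import *
from bench import robot
import pickle
q=robot.get_obs(); print(q["wrist_force"],q["tool_pos"],q["joint_positions"])
w=robot.snapshot("wrist"); cv2.imwrite("pics/w9.png",cv2.resize(w["image"][:,:,::-1],None,fx=1.5,fy=1.5,interpolation=cv2.INTER_CUBIC))
pickle.dump(w,open("w9.pkl","wb"))
w=robot.snapshot("scene"); cv2.imwrite("pics/s9.png",cv2.resize(w["image"][170:290,130:310,::-1],None,fx=4.4,fy=4.4,interpolation=cv2.INTER_CUBIC))
pickle.dump(w,open("s9.pkl","wb"))
E
```

```text
time: 9.7
tool_pos: [0.5499, 0.1983, 0.209]
ee_rot: [-1.569, -0.003, 0.033]
wrist_force: [0.7, -0.8, 0.2]
width: 0.0513
[ 0.70792394 -0.80848127  0.16902279] [0.54985091 0.19830411 0.20902478] [2.48643221e-01 1.61451370e-01 1.28139645e+00 8.43284198e-04
 1.69588994e+00 2.15277906e-01]
```

View pics/w9.png

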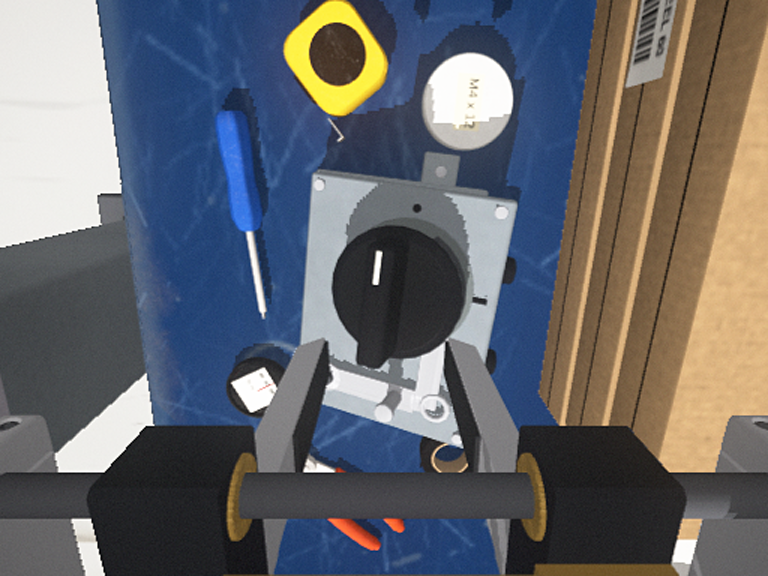

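View pics/s9.png

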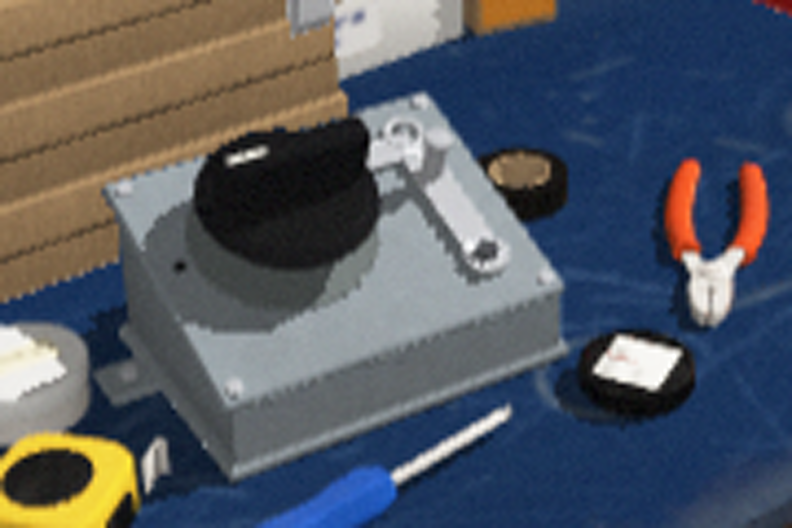

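```bash
python3 - <<'E'
from h import *
import pickle
W=pickle.load(open("w9.pkl","rb"));S=pickle.load(open("s9.pkl","rb"))
p=np.load("pf.npy"); 
for nm,s,f in (("wrist",W,lambda u:u*1.5),("scene",S,lambda u:(u-[130,170])*4.4)):
  for h in (69,61):
    P=np.array([(9.5,26+15.2,h),(9.5,26+35.7,h)])/1000
    e=np.array([(9.5+47*np.cos(a),26+47*np.sin(a),h-34) for a in np.linspace(0,6.28,200)])/1000
    pe=f(proj(s,toW(p,e)))
    print(nm,h,"mark",f(proj(s,toW(p,P))).round(0).tolist(),"plate min/max",pe.min(0).round(),pe.max(0).round())
E
```

```text
wrist 69 mark [[374.0, 285.0], [379.0, 251.0]] plate min/max [327. 225.] [460. 361.]
wrist 61 mark [[379.0, 282.0], [383.0, 249.0]] plate min/max [332. 224.] [462. 357.]
scene 69 mark [[266.0, 155.0], [228.0, 166.0]] plate min/max [194. 125.] [381. 265.]
scene 61 mark [[265.0, 166.0], [227.0, 177.0]] plate min/max [193. 136.] [380. 276.]
```

```bash
python3 - <<'E'
from h import *
import pickle
from bench import robot
S=pickle.load(open("s9.pkl","rb"));p=np.load("pf.npy")
for dx in(-.02,.02):
  for dz in (0,.04,.05,.06,.08,.1):
    print(dx,dz,((proj(S,np.array([.5521+dx,.1946,.1028+dz]))-[130,170])*4.4).round())
m=lambda *a:np.array(a)/1000
st=toW(p,m(14.5,-64.5,34))[0]
print("stud top",st)
# TCP target: grasp line through axis at head height h=31; TCP panel height 16
R,o=panel(p)
hd=toW(p,m(14.5,-64.5,30))[0]
tcp=hd.copy(); tcp[2]-=.015; print("tcp",tcp, "panel",(R.T@(tcp-o)*1000))
q=robot.get_obs(); print(delta(q,[tcp[0],tcp[1],.19],-1.6584),delta(q,tcp,-1.6584))
E
```

```text
-0.02 0 [[314. 213.]]
-0.02 0.04 [[309. 142.]]
-0.02 0.05 [[308. 124.]]
-0.02 0.06 [[307. 106.]]
-0.02 0.08 [[304.  69.]]
-0.02 0.1 [[301.  31.]]
0.02 0 [[273. 182.]]
0.02 0.04 [[267. 112.]]
0.02 0.05 [[266.  95.]]
0.02 0.06 [[264.  77.]]
0.02 0.08 [[261.  40.]]
0.02 0.1 [[259.   3.]]
stud top [0.55084622 0.10557262 0.10590884]
tcp [0.55220906 0.10545293 0.08715007] panel [  9.36969785 -64.5         15.90461069]
(array([  0.6,  16.4, -92.4]), np.float64(1.6917)) (array([  0.9, 119.3, -92.4]), np.float64(1.6917))
```

```bash
python3 -m handwheel '[{"delta_pos":[0,0,-20],"yaw":0.14},{"delta_pos":[0,0,-40],"yaw":0.28},{"delta_pos":[0,5,-60],"yaw":0.42},{"delta_pos":[0,10,-92],"yaw":0.57},{"delta_pos":[0,16,-92],"yaw":0.72},{"delta_pos":[0,16,-92],"yaw":0.86},{"delta_pos":[0,16,-92],"yaw":1.01},{"delta_pos":[0,16,-92],"yaw":1.16},{"delta_pos":[0,16,-92],"yaw":1.3},{"delta_pos":[0,16,-92],"yaw":1.45},{"delta_pos":[0,16,-92],"yaw":1.6},{"delta_pos":[0,16,-92],"yaw":1.692}]' 146
python3 -m handwheel '[{"delta_pos":[0,0,0],"yaw":0},{"delta_pos":[0,0,0],"yaw":0}]'
python3 - <<'E'
from h import *
from bench import robot
import pickle
p=np.load("pf.npy");R,o=panel(p)
q=robot.get_obs()
m=lambda *a:np.array(a)/1000
hd=toW(p,m(14.5,-64.5,30))[0]
tcp=hd.copy(); tcp[2]-=.015
print(delta(q,tcp,-1.6584))
w=robot.snapshot("wrist"); cv2.imwrite("pics/w10.png",cv2.resize(w["image"][:,:,::-1],None,fx=1.5,fy=1.5,interpolation=cv2.INTER_CUBIC))
pickle.dump(w,open("w10.pkl","wb"))
print("pred stud",proj(w,toW(p,m(14.5,-64.5,34)))*1.5)
E
```

```text
time: 11.0
tool_pos: [0.5512, 0.1057, 0.1898]
ee_rot: [-1.575, -0.0, -1.664]
wrist_force: [0.8, 0.5, -0.3]
width: 0.0403
time: 11.2
tool_pos: [0.5515, 0.1057, 0.1907]
ee_rot: [-1.573, -0.0, -1.657]
wrist_force: [-0.1, 0.1, -0.2]
width: 0.0402
(array([1.000e-01, 1.036e+02, 1.000e+00]), np.float64(0.0015))
pred stud [[387.49941717 301.41237629]]
```

View pics/w10.png

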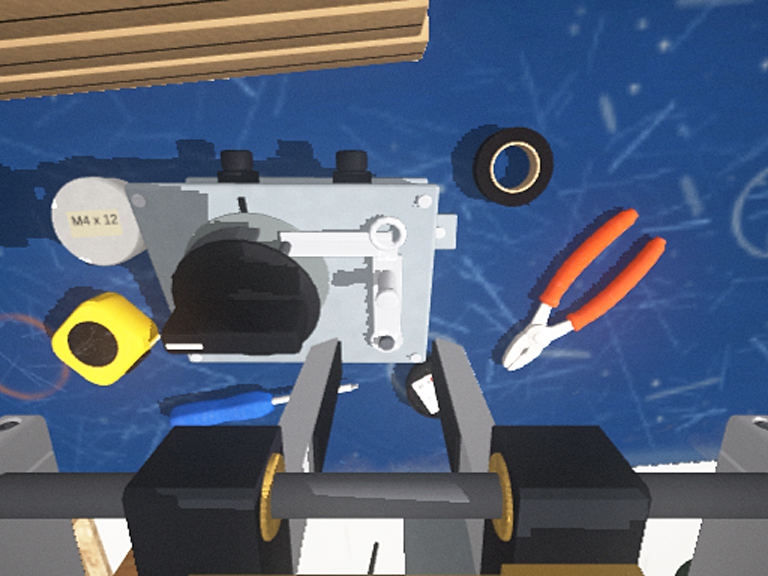

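```bash
python3 -m handwheel '[{"delta_pos":[0,30,2],"yaw":0},{"delta_pos":[0,60,2],"yaw":0},{"delta_pos":[0,85,2],"yaw":0},{"delta_pos":[0,102,2],"yaw":0},{"delta_pos":[0,102,2],"yaw":0}]'
python3 -m handwheel '[{"delta_pos":[0,0,0],"yaw":0},{"delta_pos":[0,0,0],"yaw":0},{"delta_pos":[0,0,0],"yaw":0},{"delta_pos":[0,0,0],"yaw":0},{"delta_pos":[0,0,0],"yaw":0}]' 255
python3 - <<'E'
from h import *
from bench import robot
w=robot.snapshot("wrist"); cv2.imwrite("pics/w11.png",cv2.resize(w["image"][:,:,::-1],None,fx=1.5,fy=1.5,interpolation=cv2.INTER_CUBIC))
E
```

```text
time: 11.75
tool_pos: [0.5516, 0.1053, 0.0865]
ee_rot: [-1.578, -0.001, -1.658]
wrist_force: [0.5, -0.5, 1.1]
width: 0.0397
time: 12.25
tool_pos: [0.555, 0.1051, 0.0917]
ee_rot: [-1.568, -0.001, -1.659]
wrist_force: [-0.7, -1.8, 3.0]
width: 0.0132
```

View pics/w11.png

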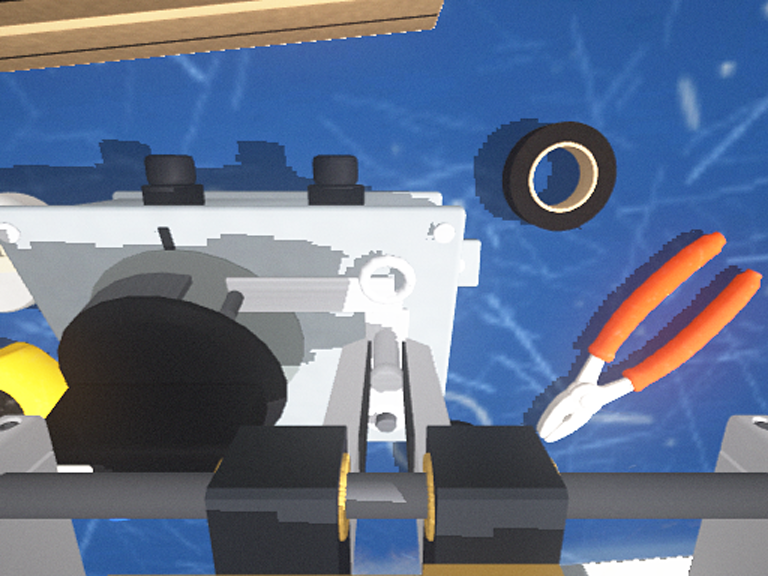

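```bash
python3 -m handwheel '[{"delta_pos":[8,0,-0.5],"yaw":0},{"delta_pos":[15.5,0.5,-2],"yaw":0},{"delta_pos":[23,1.5,-4.5],"yaw":0},{"delta_pos":[30,2.5,-7.5],"yaw":0},{"delta_pos":[30,2.5,-7.5],"yaw":0}]'
python3 - <<'E'
from h import *
from bench import robot
w=robot.snapshot("wrist"); cv2.imwrite("pics/w12.png",cv2.resize(w["image"][:,:,::-1],None,fx=1.5,fy=1.5,interpolation=cv2.INTER_CUBIC))
E
```

```text
time: 12.8
tool_pos: [0.5453, 0.0766, 0.0891]
ee_rot: [-1.567, 0.002, -1.66]
wrist_force: [2.1, 2.3, 4.0]
width: 0.0134
```

View pics/w12.png

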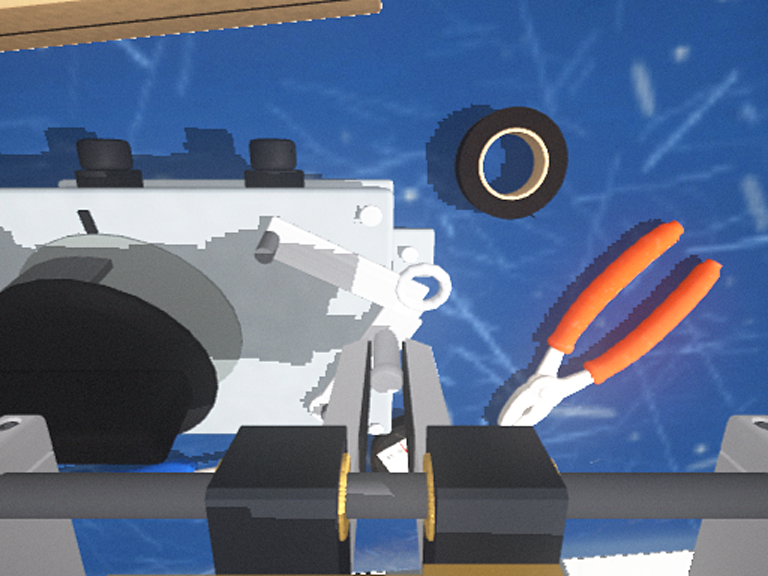

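```bash
python3 -m handwheel '[{"delta_pos":[6.5,1.5,-4],"yaw":0},{"delta_pos":[12.5,3.5,-9],"yaw":0},{"delta_pos":[17.5,5.5,-14.5],"yaw":0},{"delta_pos":[22,8,-20.5],"yaw":0},{"delta_pos":[25.5,10,-27],"yaw":0},{"delta_pos":[28,12.5,-34],"yaw":0},{"delta_pos":[29.5,15,-41.5],"yaw":0},{"delta_pos":[30,18,-49],"yaw":0},{"delta_pos":[30,18,-49],"yaw":0}]'
python3 -m handwheel '[{"delta_pos":[0,1,-3],"yaw":0},{"delta_pos":[0,2,-5],"yaw":0},{"delta_pos":[0,2,-5],"yaw":0}]'
python3 - <<'E'
from h import *
from bench import robot
w=robot.snapshot("wrist"); cv2.imwrite("pics/w13.png",cv2.resize(w["image"][:,:,::-1],None,fx=1.5,fy=1.5,interpolation=cv2.INTER_CUBIC))
w=robot.snapshot("scene"); cv2.imwrite("pics/s13.png",cv2.resize(w["image"][170:290,130:310,::-1],None,fx=4.4,fy=4.4,interpolation=cv2.INTER_CUBIC))
E
```

```text
time: 13.75
tool_pos: [0.491, 0.0506, 0.0701]
ee_rot: [-1.573, -0.001, -1.658]
wrist_force: [-2.6, 0.6, 5.1]
width: 0.0133
time: 14.05
tool_pos: [0.4882, 0.0507, 0.069]
ee_rot: [-1.569, -0.001, -1.659]
wrist_force: [0.6, -1.0, 6.5]
width: 0.0133
```

View pics/w13.png

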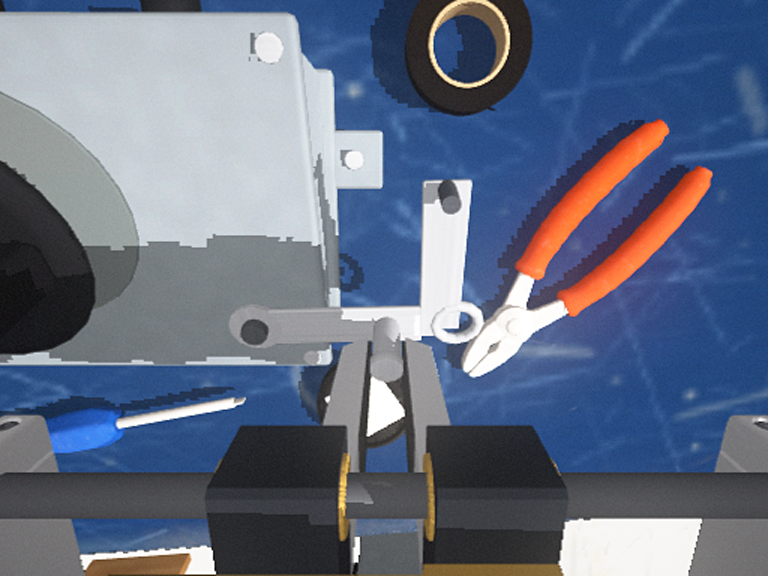

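View pics/s13.png

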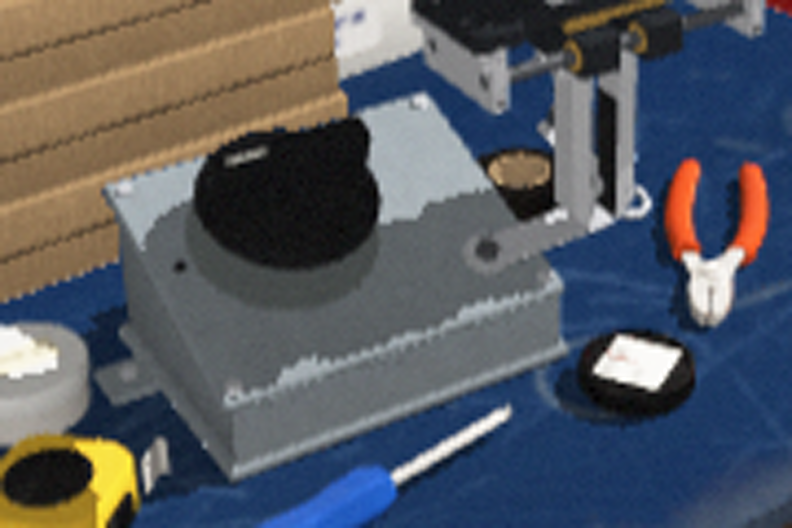

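```bash
python3 -m handwheel '[{"delta_pos":[0,1,-3],"yaw":0},{"delta_pos":[0,2,-6],"yaw":0},{"delta_pos":[0,2,-6],"yaw":0},{"delta_pos":[0,2,-6],"yaw":0}]'
```

```text
time: 14.55
tool_pos: [0.4858, 0.0509, 0.0682]
ee_rot: [-1.56, -0.001, -1.658]
wrist_force: [8.0, 0.7, 5.8]
width: 0.0134
```

```bash
python3 - <<'E'
from h import *
from bench import robot
import pickle
w=robot.snapshot("wrist"); cv2.imwrite("pics/w14.png",cv2.resize(w["image"][140:300,130:350,::-1],None,fx=3.6,fy=3.6,interpolation=cv2.INTER_CUBIC))
pickle.dump(w,open("w14.pkl","wb"))
p=np.load("pf.npy")
for n,v in dict(pivot=(-45.5,-64.5,9),stud=(-45.5,-124.5,34),eye=(-45.5,-156.5,8)).items():
    print(n,(proj(w,toW(p,np.array(v)/1000))[0]-[130,140])*3.6)
E
```

```text
pivot [142.26189959 285.09271252]
stud [462.9319518  382.92770779]
eye [632.12504746 281.69252338]
```

View pics/w14.png

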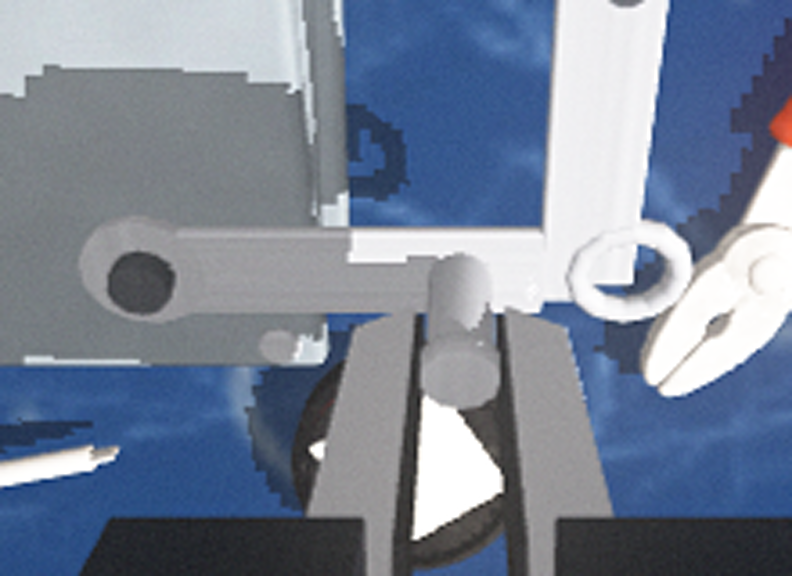

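```bash
python3 -m handwheel '[{"delta_pos":[0,-1,2],"yaw":0},{"delta_pos":[0,-1,2],"yaw":0},{"delta_pos":[0,-1,2],"yaw":0},{"delta_pos":[0,-1,2],"yaw":0},{"delta_pos":[0,-1,2],"yaw":0}]' 165
python3 -m handwheel '[{"delta_pos":[0,-20,0],"yaw":0},{"delta_pos":[0,-50,0],"yaw":0},{"delta_pos":[0,-100,0],"yaw":0},{"delta_pos":[0,-150,0],"yaw":0},{"delta_pos":[0,-150,-40],"yaw":0},{"delta_pos":[0,-150,-60],"yaw":0},{"delta_pos":[0,-150,-60],"yaw":0}]'
python3 - <<'E'
from h import *
from bench import robot
import pickle
p=np.load("pf.npy")
q=robot.get_obs(); print(q["wrist_force"],q["tool_pos"])
w=robot.snapshot("wrist"); cv2.imwrite("pics/w15.png",cv2.resize(w["image"][:,:,::-1],None,fx=1.5,fy=1.5,interpolation=cv2.INTER_CUBIC))
pickle.dump(w,open("w15.pkl","wb"))
for n,v in dict(pivot=(-45.5,-64.5,9),stud=(-45.5,-124.5,34),eye=(-45.5,-156.5,8)).items():
    print(n,proj(w,toW(p,np.array(v)/1000))[0]*1.5)
w=robot.snapshot("scene"); cv2.imwrite("pics/s15.png",cv2.resize(w["image"][170:290,130:310,::-1],None,fx=4.4,fy=4.4,interpolation=cv2.INTER_CUBIC))
w=robot.snapshot("top"); cv2.imwrite("pics/t15.png",cv2.resize(w["image"][150:250,140:310,::-1],None,fx=4.7,fy=4.7,interpolation=cv2.INTER_CUBIC))
E
```

```text
time: 15.1
tool_pos: [0.4828, 0.0514, 0.0661]
ee_rot: [-1.573, -0.0, -1.659]
wrist_force: [-0.1, 0.2, 0.5]
width: 0.0331
time: 15.8
tool_pos: [0.4224, 0.057, 0.2177]
ee_rot: [-1.569, 0.0, -1.658]
wrist_force: [0.7, -0.0, 0.4]
width: 0.0331
[ 0.68689158 -0.01011214  0.35538494] [0.42244196 0.05699727 0.21774172]
pivot [306.01476105 173.01841345]
stud [387.74189409 186.85753714]
eye [431.01389706 172.59660317]
```

View pics/w15.png

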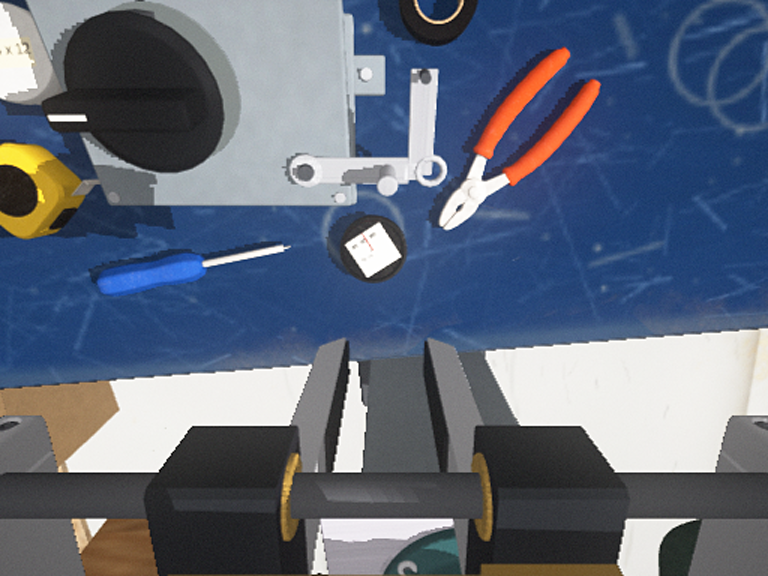

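View pics/s15.png

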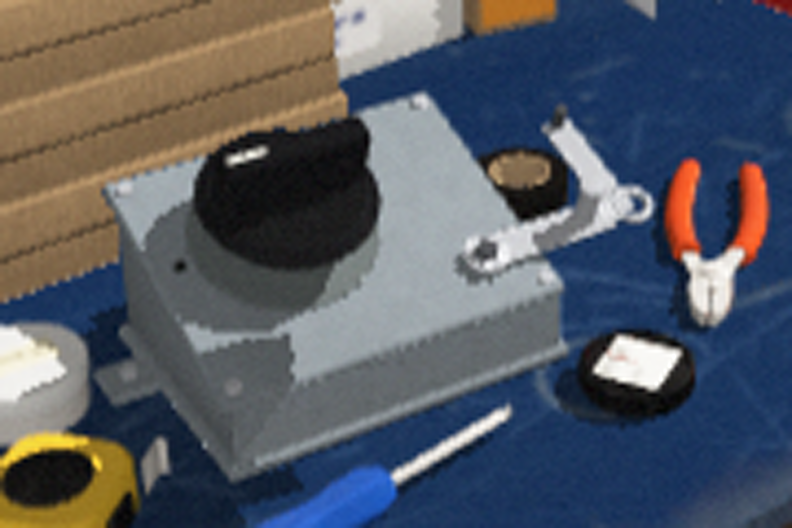

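View pics/t15.png

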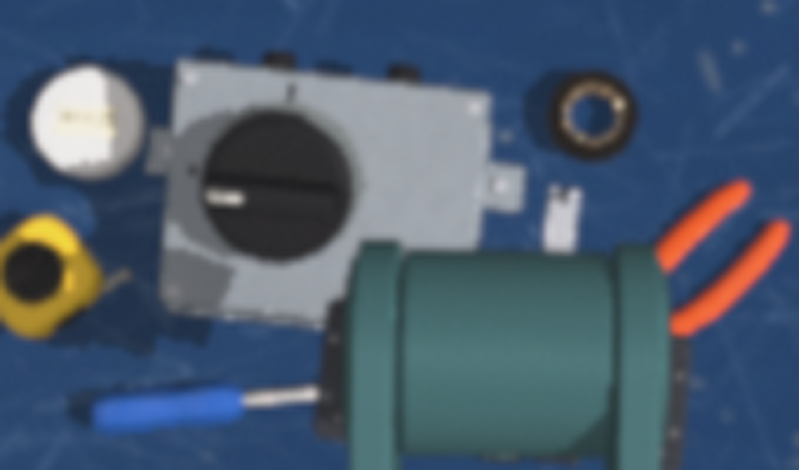

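```bash
python3 - <<'E'
from h import *
import pickle
w=pickle.load(open("w15.pkl","rb"))
cv2.imwrite("pics/w15c.png",cv2.resize(w["image"][85:150,180:310,::-1],None,fx=6,fy=6,interpolation=cv2.INTER_CUBIC))
E
```

```text
(no output)
```

View pics/w15c.png

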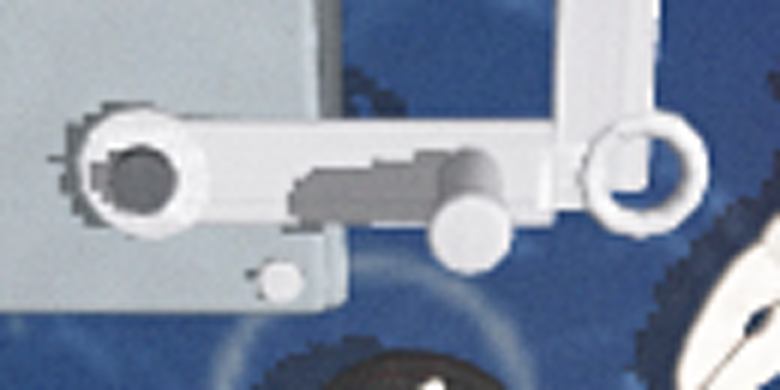

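```bash
python3 -c "
from bench import robot
print(robot.close_job()); o=robot.get_obs(); print(o['time'],o['wrist_force'])"
```

```text
the job is handed in; nothing more can be done
None
the job is handed in; nothing more can be done
```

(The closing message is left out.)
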